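# Fetch the game timer from behind the stone bowls

### The arm

A 6-joint arm with a two-finger parallel gripper is mounted at the origin on the work surface. World frame = base frame: x ahead of the robot, y to its left, z up, the work surface at z = 0. Lengths are in mm, angles in rad, forces in N, time in s.
With the tool pointing down it reaches from about 300 to 1000 mm from the base axis. Payload 5.1 kg.
Tool frame: the origin (TCP) lies between the finger pads; the fingertips stand r.tip_extent ahead of it and the grasp point (between the pads) lies 2 mm behind it (r.tip_extent is the distance from the TCP to the fingertips, in mm); z points along the fingers, y is the direction in which the jaws open and shut (so a half turn about z gives the same grasp; the last joint's range is limited). The gripper opens to 95 mm and grips with 3 to 60 N. Pads are 20 mm wide; open, the fingers measure 119 mm over their backs; the gripper's body (75 mm by 180 mm) begins 59 mm behind the grasp point.
Start: joints at [1.248, 0.124, 1.65, -0, 1.367, -0.083], TCP at [154.403, 631.383, 231.656] pointing down, gripper open.
Joint ranges: [-2.61, 2.61], [-1.02, 2.33], [0.03, 2.71], [-1.35, 4.49], [0.32, 2.68], [-2.91, 2.91]. Speed limits (rad/s): [2.57, 2.57, 3.14, 3.14, 3.14, 3.14].

### API

Orientations are given as [roll, pitch, yaw] about the fixed x, y, z axes, in that order (R = Rz(yaw) Ry(pitch) Rx(roll)).
In Python, from station import status, optics, finish_job, models, r gives the robot as it stands. The module is installed in compiled form; this text tells all that it offers.
- The arm moves only by the tool move_arm, never from a script. Its argument "series" is a list of rows, each a list of 2 entries, a list of its own where there are three numbers: the shift along the tool's x, y, z in mm, then the turn, a rotation vector about the tool's x, y, z in rad. In form: [[[x, y, z], [ax, ay, az]], ...]. A call has 1 to 12 rows; each row is the pose to reach, as a shift and turn from the pose commanded when the call began, along the tool's axes at that moment; what a row does not reach only later rows make up. A row lasts 1/10 s, in which the tool goes at most 50 mm and 8.59 degrees, less where a joint would pass 70% of its speed; a pose out of reach is approached as far as the arm can. A call with a gripper value outside its range is refused whole. "hand" is the opening, from 0 (shut) to 1 (fully open), set as the call begins (left out, the last holds). The fingers move at their own pace and stop on an object; "grip_force" is the grip in N (left out, the last holds). Time passes only in rows, so rows that repeat a pose let the fingers close. It gives the time, the measured TCP pose, the force and the opening at its end, in the units of the state.
- status.state(): the state, without advancing time (a new reading comes with each control period).
- optics.get_image(name): name is "scene" or "top"; returns a dict with "frame" (384x512x3 uint8, red, green, blue), "fx", "fy", "cx", "cy" (pixels), "cam_to_world" (4x4, takes a point from camera to world coordinates). Camera axes: x right, y down, z forward; pixel columns grow to the right and rows downward; lengths in mm; the calibration is good to about 2 mm. A picture is of the moment at which its call begins. There is no depth.
- finish_job(): hands the job in, once; it reports no verdict.
Trained networks look in the newest picture that a camera, given by its name, has taken for a name from the list of things; names that differ only in an ending like _2 or _b are one class to them, and where a whole thing is asked for, a point or a joint stands for the part that bears it (a point fixed in the world has none). Each returns a list of dicts, best first, with "confidence" (0 to 1); they miss things now and then, are a little off and sometimes report something else, mostly with a low value. They report only what shows in the picture. A call takes as long as a camera call.
- models.boxes_of(camera, name): "point" ([x, y, z] in mm, in the coordinates of the camera as it stood for that picture, good to about 4 mm: the middle of the surface that is visible of it).
- models.landmark_of(camera, name): "point" ([x, y, z] in mm, in the coordinates of the camera as it stood for that picture, good to about 4 mm: a listed point, or the origin of a listed thing).
The state is a dict: "time_s": time; "joint_pos": joint angles; "qd": joint speeds; "joint_efforts": joint torques, N m; "tcp_pos": TCP position; "tool_rot": TCP orientation; "force": force on the tool from outside, world axes, zero at the start; "wrist_torque": the same for the moment, N m; "gripper_width": opening from 0.0 (shut) to 1.0 (fully open).
Only numpy, scipy, OpenCV 4.12 (cv2) and the standard library are available. Lean on these libraries where they do the work, as an engineer would, in place of code of your own. Each camera call takes 0.05 s, during which the arm holds its last target. There are 200 camera calls.

### The job

The red game timer is stored behind the two wicker bowls: first lift both bowls over into the green side tray, standing upright and without disturbing the timer, and then set the timer centred and square on the blue mat. Only when it stands there, put each bowl back upright in the middle of its own pad in the storage tray, black lid on the black pad and white lid on the white pad. Keep bowls and timer upright throughout and leave the cup, the tin and the notebook alone.

Things in the scene. Friction and masses are not known exactly. Their poses are not given: they have to be found in the camera images.
- bowl_black_center (a point): loose yellow wicker bowl with a fixed black lid and knob, 104 mm high, 0.35 kg; body round, 84 mm at its widest, 60 mm across the foot. Lid top (68 mm across) 64 mm above the underside; on it an upright cylindrical knob 34 mm across, 40 mm tall: lift the bowl by it. Point = centre, 52 mm above the underside (the knob's middle is 32 mm above the point); z up along the knob
- bowl_white_center (a point): loose yellow wicker bowl with a fixed white lid and knob, 104 mm high, 0.35 kg; body round, 84 mm at its widest, 60 mm across the foot. Lid top (68 mm across) 64 mm above the underside; on it an upright cylindrical knob 34 mm across, 40 mm tall: lift the bowl by it. Point = centre, 52 mm above the underside (the knob's middle is 32 mm above the point); z up along the knob
- timer_center (a point): loose red game timer, a block 48 mm (x) by 110 mm (y) by 40 mm high, two flat grey keys on top (+5 mm), 0.22 kg. Starts on the storage tray's floor (6 mm above the table; tray 222 x 236 mm, rim 12 mm high, 6 mm thick) about 10 mm behind the bowls, on their +x side; 50 mm of floor behind it are free. Grasp from above across its 48 mm. Point = centre, 20 mm above its underside; z up
- pad_black: square black pad, 96 x 96 x 3 mm, fixed in the front half of the pale wooden storage tray, under the black-lidded bowl at the start (corners show). The pads lie side by side along y, centres 106 mm apart, in either order. Origin: centre of its underside, on the tray floor, 6 mm above the table (pad top at 9 mm); x, y along the sides of pad and tray; +x towards the timer's place
- pad_white: square white pad, 96 x 96 x 3 mm, fixed in the front half of the pale wooden storage tray, under the white-lidded bowl at the start (corners show). The pads lie side by side along y, centres 106 mm apart, in either order. Origin: centre of its underside, on the tray floor, 6 mm above the table (pad top at 9 mm); x, y along the sides of pad and tray; +x towards the timer's place
- side_tray: fixed green empty side tray, 260 mm (its x) by 140 mm (its y), floor 6 mm thick, rim 12 mm high and 6 mm thick; both bowls fit in it one behind the other along its x. Origin: centre of its underside, on the table; z up. It may be left or right of the storage tray
- timer_mat: fixed flat blue mat, 80 mm (its x) by 145 mm (its y), 3 mm thick. Origin: centre of its underside, on the table; z up. It may be left or right of the storage tray, opposite the side tray
- cup_center (a point): white cup, 72 mm across, 85 mm high. A bystander: leave it alone. Point = its centre
- tin_center (a point): green round tin, 64 mm across, 110 mm high. A bystander: leave it alone. Point = its centre
- notebook_center (a point): grey closed notebook lying flat, 200 x 140 x 16 mm. A bystander: leave it alone. Point = its centre

How it is judged (in metres and radians):
On the way, in this order (a step that is already met when the one before it is completed fails the run):
1. both bowls stand upright and released in the green side tray, the timer still where it was (x of bowl_black_center in the frame of side_tray between -0.1 and 0.1 m and y of bowl_black_center in the frame of side_tray between -0.04 and 0.04 m and z of bowl_black_center in the frame of side_tray between 0.052 and 0.063 m and angle between each of bowl_black_center, bowl_white_center's own z axis and vertical below 0.1 rad and linear speed of each of bowl_black, bowl_white below 0.02 m/s and contact force between the fingers and bowl_black below 0.2 N and x of bowl_white_center in the frame of side_tray between -0.1 and 0.1 m and y of bowl_white_center in the frame of side_tray between -0.04 and 0.04 m and z of bowl_white_center in the frame of side_tray between 0.052 and 0.063 m and contact force between the fingers and bowl_white below 0.2 N and distance of timer_center from where it was at the start of the episode below 0.03 m), for 0.2 s.
2. the timer lies centred and square on the blue mat, released, while both bowls still stand in the side tray (horizontal distance between timer_center and timer_mat below 0.012 m and angle between the x axis of timer_center and the x axis of timer_mat, either way round below 0.21 rad and angle between each of timer_center, bowl_black_center, bowl_white_center's own z axis and vertical below 0.1 rad and z of timer_center in the frame of timer_mat between 0.018 and 0.028 m and linear speed of each of timer, bowl_black, bowl_white below 0.02 m/s and contact force between the fingers and timer below 0.2 N and x of bowl_black_center in the frame of side_tray between -0.1 and 0.1 m and y of bowl_black_center in the frame of side_tray between -0.04 and 0.04 m and z of bowl_black_center in the frame of side_tray between 0.052 and 0.063 m and contact force between the fingers and bowl_black below 0.2 N and x of bowl_white_center in the frame of side_tray between -0.1 and 0.1 m and y of bowl_white_center in the frame of side_tray between -0.04 and 0.04 m and z of bowl_white_center in the frame of side_tray between 0.052 and 0.063 m and contact force between the fingers and bowl_white below 0.2 N), for 0.2 s.
At the end, for the whole second after the job is handed in: The timer lies flat on the blue mat, its centre within 12 mm of the mat's and its sides within 12 degrees of the mat's (either way round); each bowl stands upright on the pad of its lid's colour, within 12 mm of the pad's centre; all are released and at rest (horizontal distance between timer_center and timer_mat below 0.012 m and angle between the x axis of timer_center and the x axis of timer_mat, either way round below 0.21 rad and angle between each of timer_center, bowl_black_center, bowl_white_center's own z axis and vertical below 0.1 rad and z of timer_center in the frame of timer_mat between 0.018 and 0.028 m and linear speed of each of timer, bowl_black, bowl_white below 0.02 m/s and contact force between the fingers and timer below 0.2 N and horizontal distance between bowl_black_center and pad_black below 0.012 m and z of bowl_black_center in the frame of pad_black between 0.048 and 0.059 m and contact force between the fingers and bowl_black below 0.2 N and horizontal distance between bowl_white_center and pad_white below 0.012 m and z of bowl_white_center in the frame of pad_white between 0.048 and 0.059 m and contact force between the fingers and bowl_white below 0.2 N); the robot touches nothing.
It fails at once if a bowl or the timer is tipped by more than about 35 degrees (angle between any of bowl_black_center, bowl_white_center, timer_center's own z axis and vertical above 0.6 rad).
It fails at once if the cup, the tin or the notebook is moved by more than 25 mm (distance of any of cup_center, tin_center, notebook_center from where it was at the start of the episode above 0.025 m).
It also fails if it takes over 128 s, if anything falls off the work surface, if the arm or the gripper's body presses on something with over 40 N, if the wrist force passes 120 N, or if a joint passes its speed limit or range.

## Working session

There is one attempt and no reset: what is moved stays moved. The work goes in short steps, Python scripts to look and compute and a tool call to move; the robot and the scene stay as the last step left them, time stands still between calls to the robot, and variables do not carry over. Pictures are saved under pics/ and viewed, about 12 in all and at most 16, crops included, and the job is handed in when it is done.

Besides the shell and the picture viewer there is one more tool, called after "Call:" as name(argument=value, ...) on one line, values as JSON. move_arm: Moves the arm, as the interface text tells. Its arguments: {"type":"object","properties":{"series":{"type":"array","items":{"type":"array"}},"hand":{"type":"number"},"grip_force":{"type":"number"}},"required":["series"]}

```bash
mkdir -p pics; cat > h.py <<'E'
import numpy as np, cv2
from station import status, optics, finish_job, models, r
def snap(cam,fn=None):
    im=optics.get_image(cam)
    if fn: cv2.imwrite('pics/'+fn,im['frame'][:,:,::-1])
    return im
def world(im,p): 
    T=np.array(im['cam_to_world']); return T[:3,:3]@np.array(p)+T[:3,3]
def ray(im,u,v,z):
    T=np.array(im['cam_to_world']); d=T[:3,:3]@np.array([(u-im['cx'])/im['fx'],(v-im['cy'])/im['fy'],1]); o=T[:3,3]
    return o+d*(z-o[2])/d[2]
def proj(im,P):
    T=np.array(im['cam_to_world']); c=T[:3,:3].T@(np.array(P)-T[:3,3]); return c[0]/c[2]*im['fx']+im['cx'],c[1]/c[2]*im['fy']+im['cy']
E
python3 - <<'E'
from h import *
print(status.state(), r.tip_extent)
for cam in ('scene','top'):
    im=snap(cam,cam+'0.png'); print(cam,np.round(im['cam_to_world'],2).tolist(),im['fx'],im['cx'],im['cy'])
    for n in 'bowl_black_center bowl_white_center timer_center pad_black pad_white side_tray timer_mat cup_center tin_center notebook_center'.split():
        for d in models.landmark_of(cam,n)[:2]: print(n,round(d['confidence'],2),np.round(world(im,d['point']),0))
E
```

```text
{'time_s': 0.0, 'joint_pos': array([ 1.24833735e+00,  1.24537815e-01,  1.65168263e+00, -2.75879384e-06,
        1.36746353e+00, -8.25912291e-02]), 'qd': array([-1.56051741e-03, -3.41557138e-05, -2.58519679e-04,  1.21261922e-03,
       -6.96820134e-04, -1.26266292e-05]), 'joint_efforts': array([ 3.64522639e-04, -4.17622161e+01, -3.59922445e+01,  7.74479122e-02,
        4.93463490e-02, -1.79718522e-04]), 'tcp_pos': array([154.25460328, 630.80966457, 230.36073035]), 'tool_rot': array([-3.13950824e+00, -1.69836627e-04,  2.90172529e+00]), 'force': array([-0.23316709,  0.35143806,  0.07703111]), 'wrist_torque': array([-0.02690634, -0.01987771, -0.00788961]), 'gripper_width': 1.0007810503791588} 17.0
scene [[0.89, 0.31, -0.32, 1054.27], [0.45, -0.6, 0.67, -727.72], [0.01, -0.74, -0.67, 951.18], [0.0, 0.0, 0.0, 1.0]] 434.48226460561176 257.3352670953179 196.0323785254171
bowl_black_center 0.86 [522.  78.  58.]
bowl_white_center 0.73 [522. -31.  58.]
timer_center 0.96 [597.  42.  27.]
pad_black 0.53 [525.  77.   5.]
pad_white 0.9 [521. -31.   5.]
pad_white 0.52 [530. 322.  -2.]
side_tray 0.8 [532. 322.  -1.]
timer_mat 0.58 [ 471. -338.    3.]
cup_center 0.97 [735. 278.  45.]
cup_center 0.62 [600.  43.  23.]
tin_center 0.83 [ 750. -261.   57.]
notebook_center 0.55 [456. 579.   9.]
top [[-0.01, -1.0, 0.08, 505.1], [-1.0, 0.01, -0.02, 143.12], [0.02, -0.08, -1.0, 1270.41], [0.0, 0.0, 0.0, 1.0]] 349.5811717538006 254.1920288333666 190.93508796572087
bowl_black_center 0.78 [520.  80.  64.]
bowl_white_center 0.73 [525. 322.   4.]
bowl_white_center 0.56 [523. -35.  62.]
timer_center 0.77 [603.  45.  25.]
pad_black 0.72 [527.  75.   4.]
pad_white 0.52 [526. -30.   8.]
side_tray 0.84 [526. 316.   0.]
timer_mat 0.8 [ 475. -347.    3.]
cup_center 0.72 [739. 273.  43.]
tin_center 0.7 [ 754. -260.   55.]
notebook_center 0.62 [459. 583.   8.]
```

View pics/scene0.png

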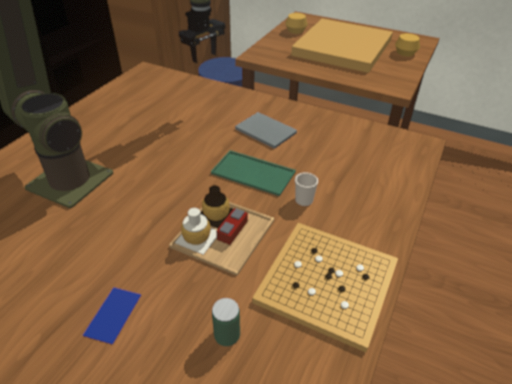

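View pics/top0.png

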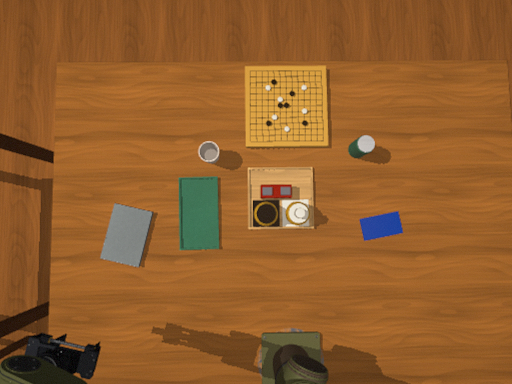

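The top view shows, in pixels: the side tray at (200,213), slightly rotated; the storage tray at (281,198); the black bowl at (266,213) and the white bowl at (297,212); the timer at (277,191); and the mat at (381,226), clearly rotated. I'll segment these for accurate poses.

```bash
cat > seg.py <<'E'
from h import *
def quad(im,mask,z,c=None):
    cs,_=cv2.findContours(mask.astype(np.uint8),cv2.RETR_EXTERNAL,cv2.CHAIN_APPROX_NONE)
    k=max(cs,key=cv2.contourArea)[:,0,:]
    w=np.array([ray(im,u,v,z)[:2] for u,v in k],np.float32)
    (x,y),(a,b),th=cv2.minAreaRect(w)
    M=cv2.moments(mask.astype(np.uint8),True); 
    return np.round([x,y,a,b,th],1), np.round(ray(im,M['m10']/M['m00'],M['m01']/M['m00'],z)[:2],1)
def clean(m):
    n,l,s,_=cv2.connectedComponentsWithStats(m.astype(np.uint8)); i=1+np.argmax(s[1:,4]); return l==i
def masks(im):
    H=cv2.cvtColor(im['frame'],cv2.COLOR_RGB2HSV).astype(int); h,s,v=H[...,0],H[...,1],H[...,2]
    return dict(mat=clean((h>105)&(h<130)&(s>150)&(v>60)), red=clean(((h<6)|(h>172))&(s>150)&(v>60)), green=clean((h>60)&(h<95)&(s>100)&(v>40)))
E
python3 - <<'E'
from seg import *
for cam in('top','scene'):
    im=snap(cam); m=masks(im)
    for n,z in(('mat',3),('green',12),('red',46)): print(cam,n,m[n].sum(),*quad(im,m[n],z))
    f=im['frame']; 
    print(cam)
    if cam=='top': 
        c=f[155:240,240:325]; cv2.imwrite('pics/crop1.png',cv2.resize(c,None,fx=7,fy=7,interpolation=cv2.INTER_CUBIC)[:,:,::-1])
        # storage tray: pale wood
        H=cv2.cvtColor(f,cv2.COLOR_RGB2HSV); print(H[172,260],H[200,250],H[150,240],H[225,290])
        for uv,z in(((266,213),113),((297,212),113)): print(ray(im,*uv,z))
E
```

```text
top mat 814 [ 473.1 -341.2   76.3  142.    10.5] [ 473.2 -341.1]
top green 2641 [529.1 319.2 254.1 135.3   1.3] [528.1 318.6]
top red 207 [600.7  43.2 102.4  42.4  89.3] [599.6  43.3]
top
[ 17 133 195] [ 17 132 154] [ 14 180 171] [ 24  16 236]
[522.82716552  81.57310808 113.        ]
[524.76447804 -21.2859005  113.        ]Traceback (most recent call last):
  File "<stdin>", line 3, in <module>
  File "seg.py", line 13, in masks
    return dict(mat=clean((h>105)&(h<130)&(s>150)&(v>60)), red=clean(((h<6)|(h>172))&(s>150)&(v>60)), green=clean((h>60)&(h<95)&(s>100)&(v>40)))
                                                                                                            ~~~~~^^^^^^^^^^^^^^^^^^^^^^^^^^^^^^
  File "seg.py", line 10, in clean
    n,l,s,_=cv2.connectedComponentsWithStats(m.astype(np.uint8)); i=1+np.argmax(s[1:,4]); return l==i
                                                                      ~~~~~~~~~^^^^^^^^^
    return _wrapfunc(a, 'argmax', axis=axis, out=out, **kwds)
    return bound(*args, **kwds)
ValueError: attempt to get argmax of an empty sequence
```

View pics/crop1.png

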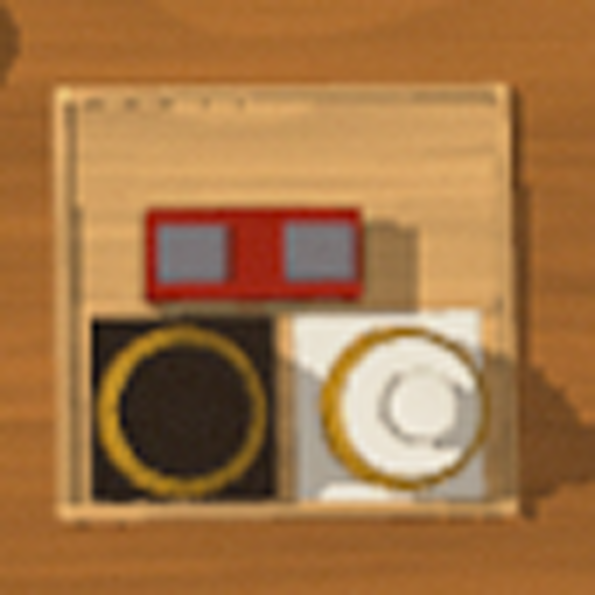

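The crop (7x, origin 240,155) shows the black pad centred at crop (183,409) and the white pad at (386,407). The rings sit at (182,412) and (405,408), the white knob at (424,405), and the timer at (254,254). Next I'll convert these to world coordinates.

```bash
python3 - <<'E'
from seg import *
im=snap('top'); c=lambda x,y:((x+.5)/7-.5+240,(y+.5)/7-.5+155)
for n,(x,y),z in(('padB',(183.5,409),9),('padW',(386.5,407.5),9),('tray',(287,303),18),('knobWtop',(424,405),113),('ringW',(405,408),50),('ringB',(182,412),50),('lidW',(413,407),73),('timer',(254,254),46)): print(n,np.round(ray(im,*c(x,y),z),1))
im=snap('scene'); f=im['frame'][165:285,160:290]
cv2.imwrite('pics/crop2.png',cv2.resize(f,None,fx=6,fy=6,interpolation=cv2.INTER_CUBIC)[:558*2,:,::-1][:600] if 0 else cv2.resize(f[:100],None,fx=6,fy=6,interpolation=cv2.INTER_CUBIC)[:,:,::-1])
E
```

```text
padB [524.4  76.8   9. ]
padW [523.8 -28.    9. ]
tray [577.9  23.2  18. ]
knobWtop [523.2 -31.7 113. ]
ringW [522.8 -31.7  50. ]
ringB [522.3  79.7  50. ]
lidW [522.9 -32.3  73. ]
timer [601.1  42.   46. ]
```

View pics/crop2.png

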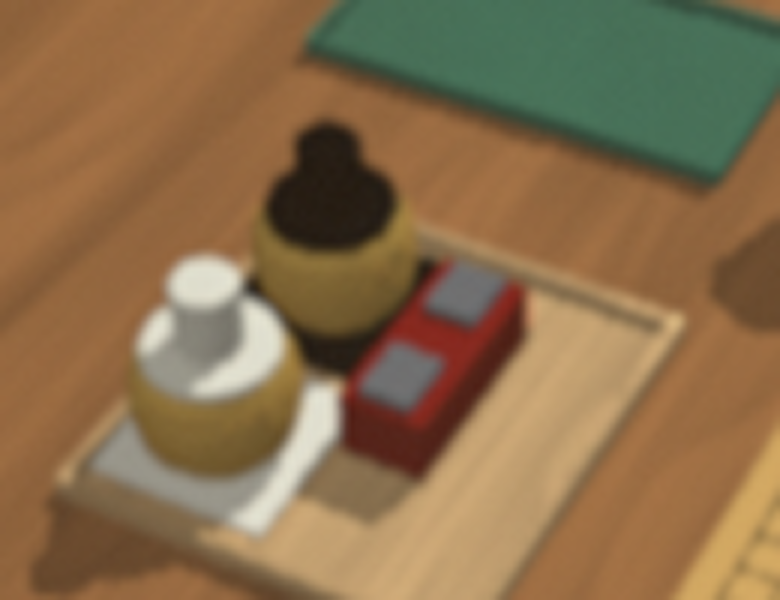

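Call:
move_arm(series=[[[0,0,0],[0,0,0.13]],[[0,0,0],[0,0,0.27]],[[0,0,0],[0,0,0.4]],[[0,0,0],[0,0,0.53]],[[0,0,0],[0,0,0.67]],[[0,0,0],[0,0,0.8]],[[0,0,0],[0,0,0.93]],[[0,0,0],[0,0,1.06]],[[0,0,0],[0,0,1.2]],[[0,0,0],[0,0,1.331]],[[0,0,0],[0,0,1.331]],[[0,0,0],[0,0,1.331]]], hand=1)

```text
time_s: 2.5
tcp_pos: [154.4, 631.4, 231.7]
tool_rot: [-3.142, 0.0, 1.574]
force: [-0.3, 0.2, -0.6]
gripper_width: 1.001
```

Call:
move_arm(series=[[[-38,25,0],[0,0,0]],[[-76,50,0],[0,0,0]],[[-114,76,0],[0,0,0]],[[-152,101,0],[0,0,0]],[[-190,126,0],[0,0,0]],[[-228,152,0],[0,0,0]],[[-266,177,0],[0,0,0]],[[-304,202,0],[0,0,0]],[[-342,228,0],[0,0,0]],[[-380,253,0],[0,0,0]],[[-418,278,0],[0,0,0]],[[-456,304,0],[0,0,0]]])

```text
time_s: 3.7
tcp_pos: [459.1, 173.7, 232.1]
tool_rot: [3.141, -0.0, 1.573]
force: [0.4, 0.2, 0.0]
gripper_width: 1.001
```

```bash
python3 - <<'E'
from seg import *
im=snap('scene'); c=lambda x,y:((x+.5)/6-.5+160,(y+.5)/6-.5+165)
print('B',ray(im,*c(328,137),113),'W',ray(im,*c(205,282),113))
print('lidB',ray(im,*c(331,203),73),'lidW',ray(im,*c(211,343),73))
# tin distractor-free green mask, mat
H=cv2.cvtColor(im['frame'],cv2.COLOR_RGB2HSV).astype(int); h,s,v=H[...,0],H[...,1],H[...,2]
print(H[170,250]); m=clean((h>60)&(h<100)&(s>80)&(v>40)); print('green',m.sum(),*quad(im,m,12))
m=clean((h>105)&(h<130)&(s>150)&(v>60)); print('mat',m.sum(),*quad(im,m,3))
E
```

```text
B [520.1592346   83.50563611 113.        ] W [522.08532065 -30.15264359 113.        ]
lidB [521.69755245  79.66588436  73.        ] lidW [521.55367927 -30.38931573  73.        ]
[ 73  94 117]
green 1757 [531.1 313.8 251.6 132.4   0.7] [535.4 311.2]
mat 1466 [ 471.5 -340.7   74.6  139.7   10.8] [ 472.9 -345. ]
```

Call:
move_arm(series=[[[-31,21,0],[0,0,0]],[[-62,41,0],[0,0,0]],[[-94,62,0],[0,0,0]],[[-94,62,0],[0,0,0]],[[-94,62,25],[0,0,0]],[[-94,62,55],[0,0,0]],[[-94,62,85],[0,0,0]],[[-94,62,85],[0,0,0]],[[-94,62,85],[0,0,0]]], hand=0.75)

```text
time_s: 4.65
tcp_pos: [520.0, 82.0, 146.8]
tool_rot: [-3.141, -0.0, 1.572]
force: [1.0, 1.2, 0.4]
gripper_width: 0.748
```

```bash
python3 - <<'E'
from h import *
print(status.state()['tcp_pos'])
im=snap('scene'); f=im['frame'][140:255,150:280]
cv2.imwrite('pics/crop3.png',cv2.resize(f[:100],None,fx=6,fy=6,interpolation=cv2.INTER_CUBIC)[:,:,::-1])
E
```

```text
[520.014068    81.96594898 146.80944979]
```

View pics/crop3.png

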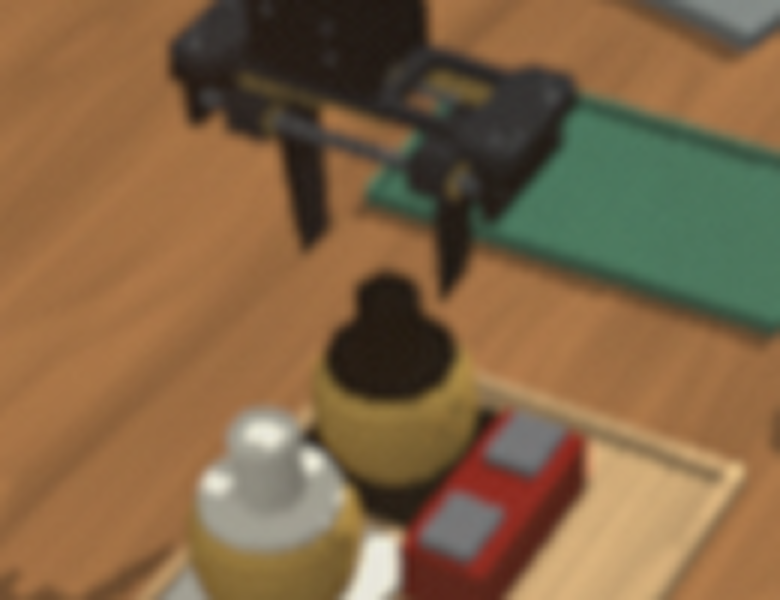

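The open fingertips are at crop (313,247) and (445,297), straddling the black knob at (388,287). I'll check the alignment numerically.

```bash
python3 - <<'E'
from h import *
im=snap('scene'); c=lambda x,y:((x+.5)/6-.5+150,(y+.5)/6-.5+140)
print(ray(im,*c(379,272),130),ray(im,*c(388,289),113))
E
```

```text
[521.48575632  74.57102835 130.        ] [520.92316965  82.22036543 113.        ]
```

Call:
move_arm(series=[[[-1,0,20],[0,0,0]],[[-1,0,40],[0,0,0]],[[-1,0,49],[0,0,0]],[[-1,0,49],[0,0,0]]])

```text
time_s: 5.15
tcp_pos: [520.2, 80.5, 97.6]
tool_rot: [-3.141, 0.0, 1.571]
force: [-0.7, -0.3, -0.7]
gripper_width: 0.754
```

Call:
move_arm(series=[[[0,0,0],[0,0,0]],[[0,0,0],[0,0,0]],[[0,0,0],[0,0,0]],[[0,0,0],[0,0,0]],[[0,0,0],[0,0,0]],[[0,0,0],[0,0,0]],[[0,0,0],[0,0,0]],[[0,0,0],[0,0,0]]], hand=0, grip_force=25)

```text
time_s: 5.95
tcp_pos: [520.7, 80.4, 97.9]
tool_rot: [3.141, -0.0, 1.571]
force: [1.2, 0.2, 0.9]
gripper_width: 0.355
```

Call:
move_arm(series=[[[0,0,-10],[0,0,0]],[[0,0,-30],[0,0,0]],[[0,0,-60],[0,0,0]],[[0,0,-85],[0,0,0]],[[20,5,-95],[0,0,0]],[[50,15,-95],[0,0,0]],[[80,25,-95],[0,0,0]],[[110,32,-95],[0,0,0]],[[140,40,-95],[0,0,0]],[[170,50,-95],[0,0,0]],[[200,58,-95],[0,0,0]],[[225,65,-95],[0,0,0]]])

```text
time_s: 7.15
tcp_pos: [584.6, 306.6, 191.2]
tool_rot: [-3.139, 0.001, 1.571]
force: [-0.1, -0.9, -4.6]
gripper_width: 0.354
```

Call:
move_arm(series=[[[12,2,0],[0,0,0]],[[12,2,0],[0,0,0]],[[12,2,25],[0,0,0]],[[12,2,50],[0,0,0]],[[12,2,70],[0,0,0]],[[12,2,80],[0,0,0]],[[12,2,86],[0,0,0]],[[12,2,86],[0,0,0]]])

```text
time_s: 7.95
tcp_pos: [587.1, 316.7, 106.3]
tool_rot: [-3.141, 0.001, 1.57]
force: [-0.6, 0.1, -4.6]
gripper_width: 0.353
```

```bash
python3 - <<'E'
from h import *
s=status.state(); print(s['tcp_pos'],s['gripper_width'],s['force'])
im=snap('scene'); f=im['frame'][90:240,160:330]
cv2.imwrite('pics/crop4.png',cv2.resize(f,None,fx=4,fy=4,interpolation=cv2.INTER_CUBIC)[:,:,::-1])
E
```

```text
[587.13856777 316.66938092 106.28242696] 0.35254835054756434 [-0.62924858  0.12188435 -4.55643846]
```

View pics/crop4.png

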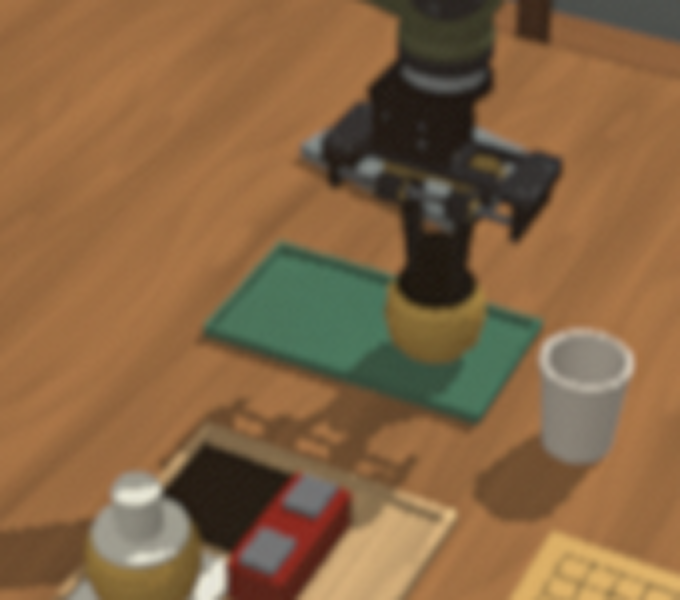

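The bowl hangs over the far half of the green tray at crop (436,320), and the timer is undisturbed. I'll lower it the last 11 mm or so.

Call:
move_arm(series=[[[0,0,4],[0,0,0]],[[0,0,7],[0,0,0]],[[0,0,9],[0,0,0]],[[0,0,10],[0,0,0]],[[0,0,11],[0,0,0]],[[0,0,11],[0,0,0]],[[0,0,11],[0,0,0]]])

```text
time_s: 8.7
tcp_pos: [587.4, 317.4, 95.7]
tool_rot: [3.142, -0.0, 1.571]
force: [-0.7, -0.3, -4.4]
gripper_width: 0.352
```

Call:
move_arm(series=[[[0,0,0.7],[0,0,0]],[[0,0,1.4],[0,0,0]],[[0,0,1.4],[0,0,0]],[[0,0,1.4],[0,0,0]]])

```text
time_s: 9.1
tcp_pos: [587.6, 317.4, 95.0]
tool_rot: [3.141, -0.0, 1.571]
force: [-1.8, -1.7, -0.3]
gripper_width: 0.35
```

Call:
move_arm(series=[[[0,0,0],[0,0,0]],[[0,0,0],[0,0,0]],[[0,0,0],[0,0,0]],[[0,0,0],[0,0,0]],[[0,0,0],[0,0,0]],[[0,0,-15],[0,0,0]],[[0,0,-45],[0,0,0]],[[0,0,-80],[0,0,0]],[[0,0,-115],[0,0,0]],[[-40,-8,-115],[0,0,0]],[[-80,-15,-115],[0,0,0]],[[-120,-22,-115],[0,0,0]]], hand=0.75)

```text
time_s: 10.3
tcp_pos: [565.4, 196.5, 211.2]
tool_rot: [3.139, -0.0, 1.572]
force: [-0.5, 0.8, -0.1]
gripper_width: 0.752
```

Call:
move_arm(series=[[[-40,-8,0],[0,0,0]],[[-80,-15,0],[0,0,0]],[[-120,-23,0],[0,0,0]],[[-160,-30,0],[0,0,0]],[[-200,-38,0],[0,0,0]],[[-228,-43,0],[0,0,0]],[[-228,-43,0],[0,0,0]],[[-228,-43,0],[0,0,0]]])

```text
time_s: 11.1
tcp_pos: [522.7, -30.9, 210.4]
tool_rot: [3.14, -0.0, 1.569]
force: [0.7, -0.1, 0.4]
gripper_width: 0.748
```

```bash
python3 - <<'E'
from h import *
s=status.state(); print(s['tcp_pos'],s['gripper_width'],s['force'])
for cam in ('scene','top'):
    im=snap(cam)
    for n in 'bowl_black_center bowl_white_center timer_center'.split():
        for d in models.landmark_of(cam,n)[:2]: print(n,round(d['confidence'],2),np.round(world(im,d['point']),0))
E
```

```text
[522.66414205 -30.86990839 210.40544426] 0.7482134299863041 [ 0.70136744 -0.11596263  0.39794118]
bowl_black_center 0.91 [588. 316.  54.]
bowl_white_center 0.55 [522. -32.  60.]
bowl_white_center 0.52 [519. -29.   4.]
timer_center 0.65 [598.  42.  27.]
bowl_black_center 0.57 [588. 317.  60.]
bowl_white_center 0.47 [525. -33.  63.]
timer_center 0.85 [604.  42.  23.]
```

Now for the white bowl: descend 112 mm and grip.

Call:
move_arm(series=[[[0,0,30],[0,0,0]],[[0,0,60],[0,0,0]],[[0,0,90],[0,0,0]],[[0,0,105],[0,0,0]],[[0,0,112],[0,0,0]],[[0,0,112],[0,0,0]],[[0,0,112],[0,0,0]]])

```text
time_s: 12.2
tcp_pos: [523.5, -30.7, 98.7]
tool_rot: [3.139, 0.0, 1.571]
force: [-0.2, -1.3, -0.3]
gripper_width: 0.752
```

Call:
move_arm(series=[[[0,0,0],[0,0,0]],[[0,0,0],[0,0,0]],[[0,0,0],[0,0,0]],[[0,0,0],[0,0,0]],[[0,0,0],[0,0,0]],[[0,0,0],[0,0,0]],[[0,0,0],[0,0,0]],[[0,0,0],[0,0,0]]], hand=0, grip_force=25)

```text
time_s: 13.0
tcp_pos: [522.2, -30.6, 97.3]
tool_rot: [-3.141, 0.0, 1.571]
force: [-2.1, -0.5, 2.0]
gripper_width: 0.352
```

Call:
move_arm(series=[[[0,0,-10],[0,0,0]],[[0,0,-30],[0,0,0]],[[0,0,-60],[0,0,0]],[[0,0,-90],[0,0,0]],[[0,0,-112],[0,0,0]],[[20,-3,-120],[0,0,0]],[[50,-7,-120],[0,0,0]],[[85,-12,-120],[0,0,0]],[[120,-17,-120],[0,0,0]],[[155,-22,-120],[0,0,0]],[[190,-27,-120],[0,0,0]],[[225,-32,-120],[0,0,0]]])

```text
time_s: 14.2
tcp_pos: [489.6, 195.7, 217.0]
tool_rot: [-3.141, 0.0, 1.571]
force: [0.7, 0.3, -3.0]
gripper_width: 0.354
```

Call:
move_arm(series=[[[35,-5,0],[0,0,0]],[[70,-10,0],[0,0,0]],[[100,-15,0],[0,0,0]],[[123,-18,0],[0,0,0]],[[123,-18,0],[0,0,0]],[[123,-18,25],[0,0,0]],[[123,-18,50],[0,0,0]],[[123,-18,75],[0,0,0]],[[123,-18,95],[0,0,0]],[[123,-18,108],[0,0,0]],[[123,-18,112],[0,0,0]],[[123,-18,112],[0,0,0]]])

```text
time_s: 15.4
tcp_pos: [472.4, 317.0, 105.0]
tool_rot: [-3.141, 0.0, 1.57]
force: [0.2, -0.3, -2.7]
gripper_width: 0.355
```

Call:
move_arm(series=[[[0,0,4],[0,0,0]],[[0,0,7],[0,0,0]],[[0,0,9],[0,0,0]],[[0,0,10],[0,0,0]],[[0,0,11],[0,0,0]],[[0,0,11],[0,0,0]],[[0,0,11],[0,0,0]]])

```text
time_s: 16.1
tcp_pos: [472.4, 317.4, 94.3]
tool_rot: [3.141, -0.0, 1.571]
force: [-0.1, -0.4, -3.4]
gripper_width: 0.356
```

Call:
move_arm(series=[[[0,0,0.7],[0,0,0]],[[0,0,1.4],[0,0,0]],[[0,0,1.4],[0,0,0]],[[0,0,1.4],[0,0,0]]])

```text
time_s: 16.5
tcp_pos: [472.6, 317.6, 94.2]
tool_rot: [3.141, -0.0, 1.571]
force: [-4.1, -2.3, 6.0]
gripper_width: 0.355
```

Call:
move_arm(series=[[[0,0,0],[0,0,0]],[[0,0,0],[0,0,0]],[[0,0,0],[0,0,0]],[[0,0,0],[0,0,0]],[[0,0,0],[0,0,0]],[[0,0,-15],[0,0,0]],[[0,0,-45],[0,0,0]],[[0,0,-80],[0,0,0]],[[0,0,-100],[0,0,0]],[[-40,19,-100],[0,0,0]],[[-80,37,-100],[0,0,0]],[[-120,56,-100],[0,0,0]]], hand=0.75)

```text
time_s: 17.7
tcp_pos: [529.1, 196.5, 194.8]
tool_rot: [3.139, -0.001, 1.572]
force: [0.7, -0.9, -0.3]
gripper_width: 0.752
```

Call:
move_arm(series=[[[-40,19,0],[0,0,0]],[[-80,37,0],[0,0,0]],[[-120,56,0],[0,0,0]],[[-155,72,0],[0,0,0]],[[-155,72,0],[0,0,0]],[[-155,72,30],[0,0,0]],[[-155,72,60],[0,0,0]],[[-155,72,90],[0,0,0]],[[-155,72,90],[0,0,0]],[[-155,72,90],[0,0,0]]], hand=0.85)

```text
time_s: 18.7
tcp_pos: [600.3, 43.0, 103.5]
tool_rot: [-3.141, -0.0, 1.571]
force: [-0.5, 0.6, 0.4]
gripper_width: 0.848
```

```bash
python3 - <<'E'
from h import *
s=status.state(); print(s['tcp_pos'],s['gripper_width'],s['tool_rot'])
for cam in ('scene','top'):
    im=snap(cam)
    if cam=='scene': im0=im
    for n in 'bowl_black_center bowl_white_center timer_center side_tray pad_black pad_white timer_mat'.split():
        for d in models.landmark_of(cam,n)[:1]: print(n,round(d['confidence'],2),np.round(world(im,d['point']),0))
f=im0['frame'][110:270,150:330]
cv2.imwrite('pics/crop5.png',cv2.resize(f,None,fx=4,fy=4,interpolation=cv2.INTER_CUBIC)[:600,:,::-1])
E
```

```text
[600.32303699  42.95442477 103.53041822] 0.8481529557713076 [-3.14132536e+00 -1.52865824e-04  1.57136611e+00]
bowl_black_center 0.78 [587. 318.  55.]
bowl_white_center 0.56 [ 472. -341.    5.]
timer_center 0.65 [600.  44.  24.]
side_tray 0.83 [532. 321.   4.]
pad_black 0.88 [526.  78.   6.]
pad_white 0.78 [521. -29.   4.]
timer_mat 0.95 [ 472. -337.    3.]
bowl_black_center 0.85 [591. 316.  59.]
bowl_white_center 0.74 [474. 315.  57.]
timer_center 0.42 [605.  44.  24.]
side_tray 0.73 [526. 318.   1.]
pad_black 0.52 [524.  75.   2.]
pad_white 0.41 [525. -31.   7.]
timer_mat 0.75 [ 474. -343.   -1.]
```

View pics/crop5.png

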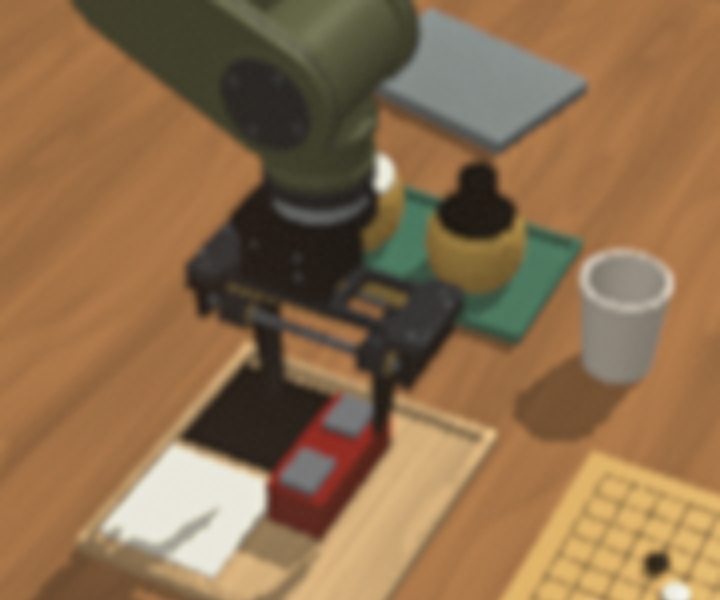

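Both bowls stand upright in the green tray, and the gripper straddles the timer at about crop (330,460). Descending 73 mm and gripping across its 48 mm.

Call:
move_arm(series=[[[0,0,20],[0,0,0]],[[0,0,40],[0,0,0]],[[0,0,55],[0,0,0]],[[0,0,65],[0,0,0]],[[0,0,72],[0,0,0]],[[0,0,72],[0,0,0]],[[0,0,72],[0,0,0]]])

```text
time_s: 20.2
tcp_pos: [600.9, 42.4, 31.4]
tool_rot: [3.141, 0.0, 1.571]
force: [-0.5, 0.3, 0.4]
gripper_width: 0.855
```

Call:
move_arm(series=[[[0,0,0],[0,0,0]],[[0,0,0],[0,0,0]],[[0,0,0],[0,0,0]],[[0,0,0],[0,0,0]],[[0,0,0],[0,0,0]],[[0,0,0],[0,0,0]],[[0,0,0],[0,0,0]],[[0,0,0],[0,0,0]]], hand=0, grip_force=25)

```text
time_s: 21.0
tcp_pos: [600.4, 42.4, 31.0]
tool_rot: [-3.141, 0.0, 1.571]
force: [-2.5, 0.3, 3.4]
gripper_width: 0.503
```

Call:
move_arm(series=[[[0,0,-10],[0,0,0]],[[0,0,-30],[0,0,0]],[[0,0,-60],[0,0,0]],[[0,0,-85],[0,0,0]],[[-20,-7,-100],[0,0,-0.02]],[[-50,-17,-100],[0,0,-0.05]],[[-85,-28,-100],[0,0,-0.08]],[[-120,-40,-100],[0,0,-0.11]],[[-155,-52,-100],[0,0,-0.14]],[[-190,-63,-100],[0,0,-0.17]],[[-225,-75,-100],[0,0,-0.185]],[[-260,-87,-100],[0,0,-0.185]]])

```text
time_s: 22.2
tcp_pos: [512.5, -218.8, 130.8]
tool_rot: [-3.142, -0.0, 1.756]
force: [0.5, 0.2, -3.1]
gripper_width: 0.505
```

```bash
python3 - <<'E'
from seg import *
s=status.state(); print(s['tcp_pos'],s['tool_rot'],s['gripper_width'],s['force'])
im=snap('top'); f=im['frame']; H=cv2.cvtColor(f,cv2.COLOR_RGB2HSV).astype(int)
cv2.imwrite('pics/crop6.png',cv2.resize(f[155:240,240:420],None,fx=4,fy=4,interpolation=cv2.INTER_CUBIC)[:,:,::-1])
sub=np.zeros(f.shape[:2],bool); sub[160:235,245:318]=1
for n,m in(('B',(H[...,2]<70)&sub),('W',(H[...,1]<60)&(H[...,2]>110)&sub)):
    m=clean(m); print(n,m.sum(),*quad(im,m,9))
im=snap('scene'); f=im['frame']; H=cv2.cvtColor(f,cv2.COLOR_RGB2HSV).astype(int)
sub[:]=0; sub[190:270,165:250]=1
for n,m in(('B',(H[...,2]<70)&sub),('W',(H[...,1]<60)&(H[...,2]>110)&sub)):
    m=clean(m); print(n,m.sum(),*quad(im,m,9))
E
```

```text
[ 512.48384514 -218.76633246  130.77022354] [-3.14150851e+00 -1.45144977e-04  1.75613182e+00] 0.5050871983297582 [ 0.51148372  0.23498546 -3.07484255]
B 651 [522.8  77.7  90.4  89.9  89.2] [524.3  77.9]
W 694 [526.8 -29.   94.6  93.8  89.2] [525.2 -29.3]
B 592 [522.9  77.2  89.6  90.2  89.5] [523.4  75.5]
W 859 [ 5.218e+02 -2.750e+01  1.012e+02  1.006e+02  2.000e-01] [523.2 -29.7]
```

View pics/crop6.png

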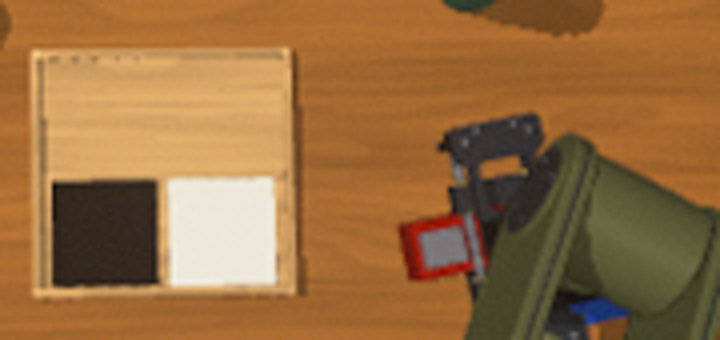

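The pads are clear and the timer is held level, turned to the mat's angle. Going over the mat.

Call:
move_arm(series=[[[-30,-16,0],[0,0,0]],[[-60,-33,0],[0,0,0]],[[-90,-49,0],[0,0,0]],[[-113,-62,0],[0,0,0]],[[-113,-62,0],[0,0,0]],[[-113,-62,20],[0,0,0]],[[-113,-62,45],[0,0,0]],[[-113,-62,68],[0,0,0]],[[-113,-62,84],[0,0,0]],[[-113,-62,94],[0,0,0]],[[-113,-62,94],[0,0,0]],[[-113,-62,94],[0,0,0]]])

```text
time_s: 23.5
tcp_pos: [473.9, -340.2, 37.6]
tool_rot: [3.141, 0.001, 1.756]
force: [0.2, -0.0, -1.8]
gripper_width: 0.498
```

```bash
python3 - <<'E'
from h import *
s=status.state(); print(s['tcp_pos'],s['tool_rot'],s['force'])
im=snap('scene'); f=im['frame'][240:370,50:220]
cv2.imwrite('pics/crop7.png',cv2.resize(f,None,fx=4,fy=4,interpolation=cv2.INTER_CUBIC)[:,:,::-1])
E
```

```text
[ 473.89735197 -340.20336184   37.58273334] [3.14082813e+00 7.54436191e-04 1.75604194e+00] [ 0.22190242 -0.01534986 -1.78903947]
```

View pics/crop7.png

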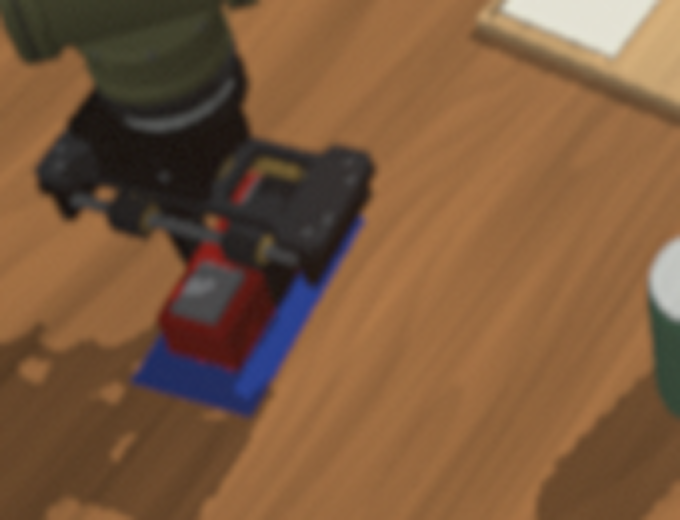

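The timer hovers parallel to the mat and is framed by blue: mat corner at crop (135,380), timer's near edge at (165–240,340–365). Lowering.

Call:
move_arm(series=[[[-1,-1,3],[0,0,0]],[[-1,-1,6],[0,0,0]],[[-1,-1,8],[0,0,0]],[[-1,-1,9],[0,0,0]],[[-1,-1,9.7],[0,0,0]],[[-1,-1,9.7],[0,0,0]],[[-1,-1,9.7],[0,0,0]]])

```text
time_s: 24.25
tcp_pos: [472.4, -341.3, 28.0]
tool_rot: [-3.141, -0.0, 1.756]
force: [-4.0, 2.6, 5.1]
gripper_width: 0.504
```

Call:
move_arm(series=[[[0,0,0],[0,0,0]],[[0,0,0],[0,0,0]],[[0,0,0],[0,0,0]],[[0,0,0],[0,0,0]],[[0,0,0],[0,0,0]],[[0,0,-10],[0,0,0]],[[0,0,-40],[0,0,0]],[[0,0,-80],[0,0,0]],[[0,0,-120],[0,0,0]],[[0,0,-160],[0,0,0]],[[0,0,-182],[0,0,0.09]],[[0,0,-182],[0,0,0.185]]], hand=0.75)

```text
time_s: 25.45
tcp_pos: [474.5, -343.0, 215.8]
tool_rot: [3.134, 0.007, 1.567]
force: [-0.2, 0.4, -0.7]
gripper_width: 0.749
```

Call:
move_arm(series=[[[45,0,0],[0,0,0]],[[90,0,0],[0,0,0]],[[135,0,0],[0,0,0]],[[180,0,0],[0,0,0]],[[225,0,0],[0,0,0]],[[270,0,0],[0,0,0]],[[315,0,0],[0,0,0]],[[360,0,0],[0,0,0]],[[405,0,0],[0,0,0]],[[450,0,0],[0,0,0]],[[450,0,0],[0,0,0]],[[450,0,0],[0,0,0]]])

```text
time_s: 26.65
tcp_pos: [472.3, 109.4, 209.7]
tool_rot: [3.141, 0.0, 1.573]
force: [-0.6, -0.6, -0.1]
gripper_width: 0.748
```

```bash
python3 - <<'E'
from seg import *
s=status.state(); print(s['tcp_pos'],s['tool_rot'],s['force'])
for cam in('top','scene'):
    im=snap(cam); f=im['frame']; H=cv2.cvtColor(f,cv2.COLOR_RGB2HSV).astype(int); h,sa,v=H[...,0],H[...,1],H[...,2]
    if cam=='top':
        cv2.imwrite('pics/crop8.png',cv2.resize(f[200:255,340:425],None,fx=7,fy=7,interpolation=cv2.INTER_CUBIC)[:,:,::-1])
        red=clean(((h<6)|(h>172))&(sa>150)&(v>60)); print('red',*quad(im,red,43))
    for n in 'bowl_black_center bowl_white_center timer_center timer_mat'.split():
        for d in models.landmark_of(cam,n)[:1]: print(n,round(d['confidence'],2),np.round(world(im,d['point']),0))
E
```

```text
[472.32258878 109.42999632 209.74011697] [3.14089952e+00 4.73299474e-04 1.57343833e+00] [-0.55218712 -0.58602747 -0.10942935]
red [ 473.8 -336.5   47.2  118.8   11. ] [ 473.8 -331.3]
bowl_black_center 0.86 [588. 315.  59.]
bowl_white_center 0.51 [587. 318.  58.]
timer_center 0.3 [525. -30.   7.]
timer_mat 0.85 [ 472. -344.   -0.]
bowl_black_center 0.56 [592. 318.  54.]
bowl_white_center 0.76 [473. 317.  56.]
timer_center 0.97 [ 472. -340.   24.]
timer_mat 0.88 [ 469. -341.    2.]
```

View pics/crop8.png

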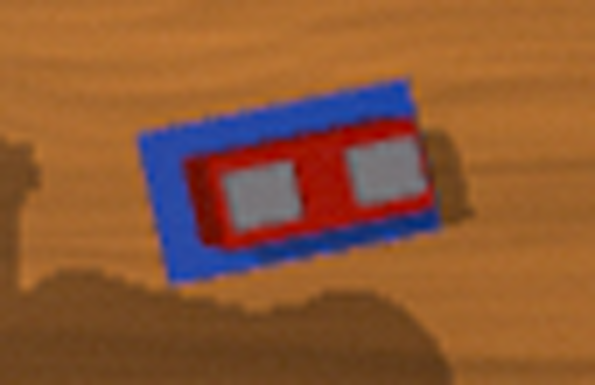

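```bash
python3 - <<'E'
from seg import *
im=snap('top'); print(ray(im,385.86,225.6,48), ray(im,380.86,225.4,3))
im=snap('top'); f=im['frame']
E
```

```text
[ 474.12696355 -341.74036418   48.        ] [ 473.96648939 -341.31472919    3.        ]
```

Call:
move_arm(series=[[[40,0,0],[0,0,0]],[[80,0,0],[0,0,0]],[[120,0,0],[0,0,0]],[[160,0,0],[0,0,0]],[[190,0,0],[0,0,0]],[[208,0,0],[0,0,0]],[[208,0,0],[0,0,0]],[[208,0,0],[0,0,0]],[[208,0,30],[0,0,0]],[[208,0,60],[0,0,0]],[[208,0,75],[0,0,0]],[[208,0,75],[0,0,0]]])

```text
time_s: 28.45
tcp_pos: [471.0, 314.7, 131.3]
tool_rot: [-3.137, 0.003, 1.569]
force: [0.3, 0.4, 0.5]
gripper_width: 0.75
```

The timer is centred on the mat to within about 1 mm. Settling first, then descending on the white knob.

Call:
move_arm(series=[[[0,0,0],[0,0,0]],[[0,0,0],[0,0,0]],[[0,0,0],[0,0,0]]])

```text
time_s: 28.75
tcp_pos: [473.5, 317.2, 136.1]
tool_rot: [3.139, -0.001, 1.571]
force: [0.6, 0.1, 0.2]
gripper_width: 0.751
```

Call:
move_arm(series=[[[0,0,15],[0,0,0]],[[0,0,30],[0,0,0]],[[0,0,40],[0,0,0]],[[0,0,40],[0,0,0]],[[0,0,40],[0,0,0]]])

```text
time_s: 29.25
tcp_pos: [472.0, 316.6, 93.3]
tool_rot: [-3.14, 0.001, 1.571]
force: [-0.7, -0.3, -0.8]
gripper_width: 0.748
```

Call:
move_arm(series=[[[0,0,0],[0,0,0]],[[0,0,0],[0,0,0]],[[0,0,0],[0,0,0]],[[0,0,0],[0,0,0]],[[0,0,0],[0,0,0]],[[0,0,0],[0,0,0]],[[0,0,0],[0,0,0]],[[0,0,0],[0,0,0]]], hand=0, grip_force=25)

```text
time_s: 30.05
tcp_pos: [472.4, 316.8, 94.3]
tool_rot: [-3.142, -0.0, 1.571]
force: [-0.5, -0.4, 1.1]
gripper_width: 0.354
```

Call:
move_arm(series=[[[0,0,-10],[0,0,0]],[[0,0,-30],[0,0,0]],[[0,0,-60],[0,0,0]],[[0,0,-90],[0,0,0]],[[0,0,-112],[0,0,0]],[[-20,3,-120],[0,0,0]],[[-50,7,-120],[0,0,0]],[[-85,12,-120],[0,0,0]],[[-120,18,-120],[0,0,0]],[[-155,23,-120],[0,0,0]],[[-190,28,-120],[0,0,0]],[[-225,33,-120],[0,0,0]]])

```text
time_s: 31.25
tcp_pos: [504.9, 90.3, 213.8]
tool_rot: [-3.141, 0.0, 1.571]
force: [0.5, -0.3, -2.8]
gripper_width: 0.348
```

Call:
move_arm(series=[[[-35,6,0],[0,0,0]],[[-70,11,0],[0,0,0]],[[-100,16,0],[0,0,0]],[[-121,19,0],[0,0,0]],[[-121,19,0],[0,0,0]],[[-121,19,25],[0,0,0]],[[-121,19,50],[0,0,0]],[[-121,19,75],[0,0,0]],[[-121,19,95],[0,0,0]],[[-121,19,105],[0,0,0]],[[-121,19,105],[0,0,0]],[[-121,19,105],[0,0,0]]])

```text
time_s: 32.45
tcp_pos: [524.9, -29.0, 109.9]
tool_rot: [3.141, 0.0, 1.571]
force: [-0.4, -0.4, -1.9]
gripper_width: 0.355
```

Call:
move_arm(series=[[[0,0,4],[0,0,0]],[[0,0,7],[0,0,0]],[[0,0,9],[0,0,0]],[[0,0,11],[0,0,0]],[[0,0,12],[0,0,0]],[[0,0,12],[0,0,0]],[[0,0,12],[0,0,0]]])

```text
time_s: 33.15
tcp_pos: [524.5, -29.3, 97.4]
tool_rot: [3.141, 0.0, 1.571]
force: [-1.0, 0.1, -1.1]
gripper_width: 0.351
```

```bash
python3 - <<'E'
from h import *
s=status.state(); print(s['tcp_pos'],s['tool_rot'],s['force'])
im=snap('scene'); f=im['frame'][150:280,140:310]
cv2.imwrite('pics/crop9.png',cv2.resize(f,None,fx=4,fy=4,interpolation=cv2.INTER_CUBIC)[:,:,::-1])
E
```

```text
[524.53955562 -29.29729181  97.38036072] [3.14144146e+00 7.81030264e-05 1.57076635e+00] [-0.99058459  0.11524581 -1.10767461]
```

View pics/crop9.png

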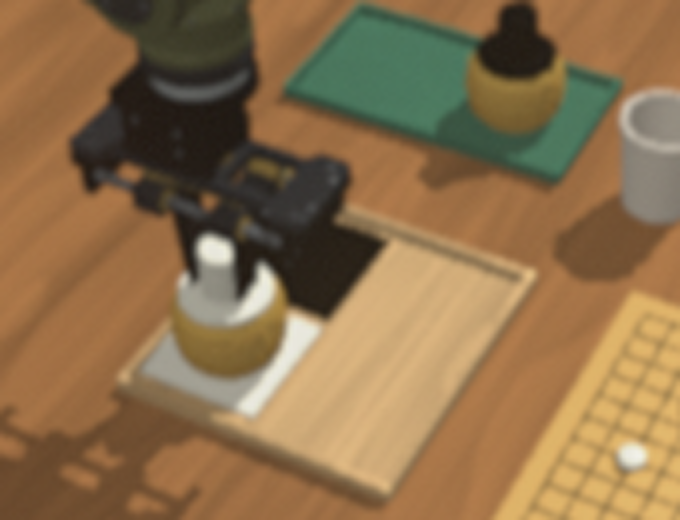

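The white bowl is on its white pad at crop (230,335), and the load is nearly off the gripper. I'll lower another 0.7 mm, release, and go for the black bowl at (587.5, 317.4).

Call:
move_arm(series=[[[0,0,0.7],[0,0,0]],[[0,0,0.7],[0,0,0]],[[0,0,0.7],[0,0,0]]])

```text
time_s: 33.5
tcp_pos: [524.6, -29.3, 97.3]
tool_rot: [3.142, 0.0, 1.571]
force: [-4.9, 0.6, 5.3]
gripper_width: 0.358
```

Call:
move_arm(series=[[[0,0,0],[0,0,0]],[[0,0,0],[0,0,0]],[[0,0,0],[0,0,0]],[[0,0,0],[0,0,0]],[[0,0,0],[0,0,0]],[[0,0,-15],[0,0,0]],[[0,0,-45],[0,0,0]],[[0,0,-80],[0,0,0]],[[0,0,-113],[0,0,0]],[[40,7,-113],[0,0,0]],[[80,15,-113],[0,0,0]],[[120,22,-113],[0,0,0]]], hand=0.75)

```text
time_s: 34.7
tcp_pos: [547.2, 91.9, 211.6]
tool_rot: [3.139, -0.0, 1.57]
force: [0.6, 0.2, 0.8]
gripper_width: 0.752
```

Call:
move_arm(series=[[[40,7,0],[0,0,0]],[[80,15,0],[0,0,0]],[[120,22,0],[0,0,0]],[[160,29,0],[0,0,0]],[[200,36,0],[0,0,0]],[[226,41,0],[0,0,0]],[[226,41,0],[0,0,0]],[[226,41,30],[0,0,0]],[[226,41,60],[0,0,0]],[[226,41,75],[0,0,0]],[[226,41,75],[0,0,0]],[[226,41,75],[0,0,0]]])

```text
time_s: 35.9
tcp_pos: [587.9, 316.5, 135.6]
tool_rot: [3.141, -0.0, 1.57]
force: [1.0, 0.3, -0.1]
gripper_width: 0.752
```

Call:
move_arm(series=[[[0,0,15],[0,0,0]],[[0,0,30],[0,0,0]],[[0,0,40],[0,0,0]],[[0,0,40],[0,0,0]],[[0,0,40],[0,0,0]]])

```text
time_s: 36.4
tcp_pos: [587.1, 316.6, 93.8]
tool_rot: [-3.141, 0.0, 1.571]
force: [1.0, -0.1, 0.0]
gripper_width: 0.75
```

Call:
move_arm(series=[[[0,0,0],[0,0,0]],[[0,0,0],[0,0,0]],[[0,0,0],[0,0,0]],[[0,0,0],[0,0,0]],[[0,0,0],[0,0,0]],[[0,0,0],[0,0,0]],[[0,0,0],[0,0,0]],[[0,0,0],[0,0,0]]], hand=0, grip_force=25)

```text
time_s: 37.2
tcp_pos: [587.6, 316.8, 94.6]
tool_rot: [3.141, -0.0, 1.571]
force: [0.4, 0.6, 1.5]
gripper_width: 0.349
```

Call:
move_arm(series=[[[0,0,-10],[0,0,0]],[[0,0,-30],[0,0,0]],[[0,0,-60],[0,0,0]],[[0,0,-90],[0,0,0]],[[0,0,-110],[0,0,0]],[[-20,-5,-110],[0,0,0]],[[-50,-13,-110],[0,0,0]],[[-85,-23,-110],[0,0,0]],[[-120,-32,-110],[0,0,0]],[[-155,-41,-110],[0,0,0]],[[-190,-51,-110],[0,0,0]],[[-220,-59,-110],[0,0,0]]])

```text
time_s: 38.4
tcp_pos: [526.8, 95.1, 203.5]
tool_rot: [-3.139, 0.0, 1.571]
force: [0.8, -0.6, -4.0]
gripper_width: 0.355
```

Call:
move_arm(series=[[[-20,-5,0],[0,0,0]],[[-20,-5,0],[0,0,0]],[[-20,-5,0],[0,0,0]],[[-20,-5,25],[0,0,0]],[[-20,-5,50],[0,0,0]],[[-20,-5,75],[0,0,0]],[[-20,-5,90],[0,0,0]],[[-20,-5,96],[0,0,0]],[[-20,-5,96],[0,0,0]],[[-20,-5,96],[0,0,0]]])

```text
time_s: 39.4
tcp_pos: [524.4, 77.0, 109.7]
tool_rot: [3.14, -0.0, 1.571]
force: [-0.1, -0.8, -4.2]
gripper_width: 0.35
```

Call:
move_arm(series=[[[0,-1,4],[0,0,0]],[[0,-1,7],[0,0,0]],[[0,-1,9],[0,0,0]],[[0,-1,11],[0,0,0]],[[0,-1,12],[0,0,0]],[[0,-1,12],[0,0,0]],[[0,-1,12],[0,0,0]]])

```text
time_s: 40.1
tcp_pos: [522.7, 76.6, 97.6]
tool_rot: [3.141, 0.0, 1.571]
force: [-3.9, -1.9, 5.5]
gripper_width: 0.352
```

Contact on the pad. Releasing, then retreating straight up and back.

Call:
move_arm(series=[[[0,0,0],[0,0,0]],[[0,0,0],[0,0,0]],[[0,0,0],[0,0,0]],[[0,0,0],[0,0,0]],[[0,0,0],[0,0,0]],[[0,0,-15],[0,0,0]],[[0,0,-45],[0,0,0]],[[0,0,-80],[0,0,0]],[[0,0,-113],[0,0,0]],[[40,-15,-113],[0,0,0]],[[80,-30,-113],[0,0,0]],[[120,-45,-113],[0,0,0]]], hand=0.75)

```text
time_s: 41.3
tcp_pos: [477.4, 197.9, 211.5]
tool_rot: [3.139, -0.001, 1.569]
force: [0.3, 0.0, -0.1]
gripper_width: 0.748
```

Call:
move_arm(series=[[[40,-10,0],[0,0,0]],[[80,-20,0],[0,0,0]],[[120,-30,0],[0,0,0]],[[160,-40,0],[0,0,0]],[[160,-40,0],[0,0,0]],[[160,-40,0],[0,0,0]]])

```text
time_s: 41.9
tcp_pos: [437.3, 357.4, 210.3]
tool_rot: [3.141, -0.0, 1.573]
force: [-0.5, -0.2, 0.2]
gripper_width: 0.753
```

```bash
python3 - <<'E'
from seg import *
print(status.state()['tcp_pos'])
for cam in('top','scene'):
    im=snap(cam)
    cv2.imwrite(f'pics/end_{cam}.png',cv2.resize(im['frame'][155:255,240:420] if cam=='top' else im['frame'][150:350,70:320],None,fx=3 if cam=='scene' else 4,fy=3 if cam=='scene' else 4,interpolation=cv2.INTER_CUBIC)[:,:,::-1])
    for n in 'bowl_black_center bowl_white_center timer_center pad_black pad_white timer_mat cup_center tin_center notebook_center'.split():
        for d in models.landmark_of(cam,n)[:1]: print(n,round(d['confidence'],2),np.round(world(im,d['point']),0))
E
```

```text
[437.26399836 357.39194928 210.34915856]
bowl_black_center 0.87 [522.  78.  63.]
bowl_white_center 0.57 [525. -28.  60.]
timer_center 0.72 [ 476. -344.   21.]
pad_black 0.49 [523.  75.   7.]
pad_white 0.65 [523. -30.   8.]
timer_mat 0.78 [ 473. -344.    1.]
cup_center 0.72 [739. 269.  41.]
tin_center 0.86 [ 753. -260.   52.]
notebook_center 0.73 [459. 577.   9.]
bowl_black_center 0.95 [525.  75.  57.]
bowl_white_center 0.85 [524. -28.  63.]
timer_center 0.53 [526.  79.   4.]
pad_black 0.47 [526.  78.   4.]
pad_white 0.61 [520. -30.   5.]
timer_mat 0.85 [ 470. -338.    1.]
cup_center 0.74 [732. 279.  41.]
tin_center 0.57 [ 753. -259.   56.]
notebook_center 0.63 [453. 577.   8.]
```

View pics/end_top.png

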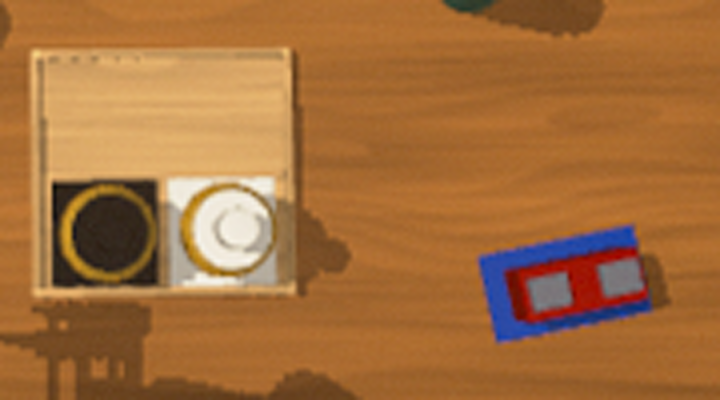

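View pics/end_scene.png

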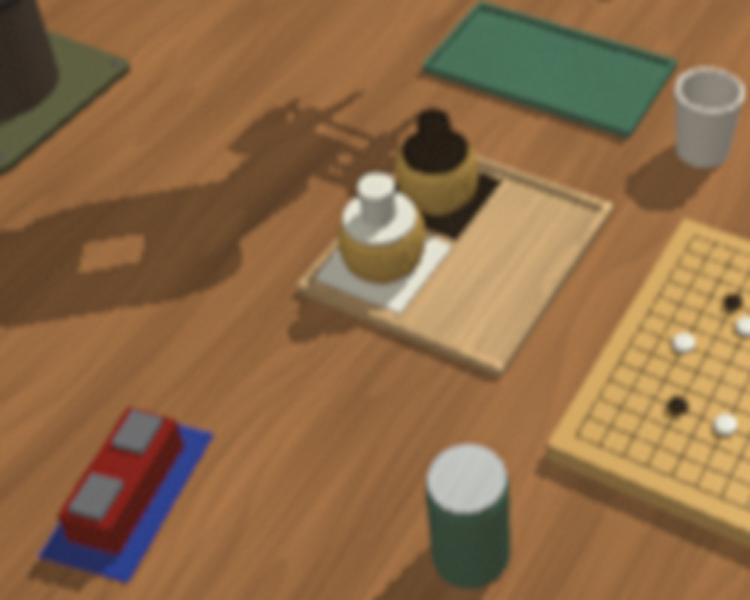

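In the top crop the black ring is at (108,233) on the black pad (105,233). The white bowl is upright on the white pad (221,232), and its offset is only what parallax explains. The timer lies square on the mat, and the arm is clear of everything, so I'm handing in.

```bash
python3 -c "
from h import *
print(finish_job())"
```

```text
the job is handed in; nothing more can be done
None
```

The job is done and handed in at about 42 s on the robot's clock; no verdict was reported. I lifted the black bowl and then the white one by their knobs into the green side tray. Next I set the timer on the blue mat, turned about 10.6° to match it. Last, I put the white bowl and then the black bowl back on their own pads.

**Last checks:**
- **Timer:** it measured about 0.5 mm from the mat's centre after release, parallel to the mat. The later detections that found it agree to within a few mm.
- **Bowls:** both stand upright and released, at most about 5 mm from their pad centres by the networks. That is within their own error of about 4 mm.
- **Bystanders:** the cup, tin and notebook were detected within a few mm of where they started.
- **Arm:** it is clear of everything, at about 210 mm height.

**Disagreements:** a few detections were clearly wrong. For example, the final scene view put the timer on the black pad (confidence 0.53). An earlier top view confused the white bowl with the black one. I set these aside because the pictures showed otherwise.

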